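Load the colour chart into the leaning chart viewer and switch its lamp on

ROBOT

A 6-joint arm with a two-finger parallel gripper is mounted at the origin on the work surface. World frame = base frame: x ahead of the robot, y to its left, z up, the work surface at z = 0. Lengths are in m, angles in rad, forces in N, time in s.
With the tool pointing down it reaches from about 0.275 to 0.825 m from the base axis. Payload 4.9 kg.
Tool frame: the origin (TCP) lies midway between the tips of the shut fingers; the grasp point (between the pads) lies 19 mm behind it (grip_point_offset is the distance from the TCP to the grasp point, in m); z points along the fingers, x is the direction in which the jaws open and shut, and the axes are right-handed (so a half turn about z gives the same grasp; the last joint's range is limited). The gripper opens to 85 mm and grips with 20 to 120 N. Pads are 22 mm wide; open, the fingers measure 114 mm over their backs; the gripper's body (76 mm by 85 mm) begins 54 mm behind the grasp point. The pads swing forward as they close: fully open they stand 13 mm farther back than shut.
Start: joints at [-1.393, 0.326, -0.193, 1.052, 0, 1.437], TCP at [0.169, -0.523, 0.231] pointing down, gripper open.
Joint ranges: [-2.65, 2.65], [-0.97, 1.79], [-1.3, 1.35], [-1.93, 2.1], [-1.47, 1.37], [-3.14, 3.14]. Speed limits (rad/s): [2.57, 2.57, 3.14, 3.14, 3.14, 3.14].

INTERFACE

Orientations are given as a rotation vector (axis times angle).
In Python, from cell import * gives the robot as it stands. Calls block until the motion is done:
- movep(position, orientation): joint-space move of the TCP to a pose.
- move_l(position, velocity=0.15, rot=None, until_force=None): straight line of the TCP; rot=None keeps the orientation; velocity is the mean speed in m/s. With until_force (N) it stops when the force on the tool has changed by that much, and returns True; else False.
- set_joints(angles): joint-space move.
- let_go() and grab(newtons=None): open the fingers fully, or close them until they stop; newtons is the grip in N (None keeps the last).
- sleep(seconds).
- ik(position, orientation): joint angles nearest the present ones, or None.
- get_state(): the state.
- grab_frame(name): name is "side" or "top" or "wrist"; returns a dict with "img" (480x640x3 uint8, red, green, blue), "fx", "fy", "cx", "cy" (pixels), "cam_to_world" (4x4, takes a point from camera to world coordinates); the wrist camera has in their place "T_tool_cam" (4x4, takes a point from camera to tool coordinates, whose origin is the TCP and whose axes are the tool frame's). Camera axes: x right, y down, z forward; pixel columns grow to the right and rows downward; lengths in m; the calibration is good to about 2 mm. A picture is of the moment at which its call begins: read the wrist's pose just before it. There is no depth.
A pose or a line that the arm cannot do raises MotionError and nothing moves.
- sign_off(): hands the job in, once; it reports no verdict.
Trained networks look in the newest picture that a camera, given by its name, has taken for a name from the list of things; names that differ only in an ending like _2 or _b are one class to them, and where a whole thing is asked for, a point or a joint stands for the part that bears it (a point fixed in the world has none). Each returns a list of dicts, best first, with "score" (0 to 1); they miss things now and then, are a little off and sometimes report something else, mostly with a low value. They report only what shows in the picture. A call takes as long as a camera call.
- spot_in(camera, name): "centre" ([column, row] in pixels, amid what is visible of it).
- silhouettes(camera, name): "mask" (480x640 bool, what is visible of it) and "centre" ([column, row] in pixels, amid what is visible of it).
- tip_of(camera, name): "centre" ([column, row] in pixels: a listed point, or the origin of a listed thing).
The state is a dict: "clock": time; "q": joint angles; "joint_velocities": joint speeds; "tau": joint torques, N m; "position": TCP position; "eef_rot": TCP orientation; "contact_force": force on the tool from outside, world axes, zero at the start; "wrist_torque": the same for the moment, N m; "finger_gap": opening from 0.0 (shut) to 1.0 (fully open).
Only numpy, scipy, OpenCV 4.12 (cv2) and the standard library are available. Lean on these libraries where they do the work, as an engineer would, in place of code of your own. Each camera call takes 0.05 s, during which the arm holds its last target.

TASK

Take the rainbow colour chart (the plate with the green top band) out of the blue rack and slide it fully home into the leaning slot of the chart viewer, right way up with its colour patches facing outwards, away from the white back panel. Then flip the viewer's red lamp lever all the way over to on. Leave the grey chart in its place in the rack and do not shift or knock over the beaker and bottles.

Things in the scene. Friction and masses are not known exactly. Their poses are not given: they have to be found in the camera images.
- chart_mid (a point): Centre of the rainbow chart to load: stiff white plate 8 mm thick (x), 90 wide (y), 120 tall (z), about 130 g, green band over the top 25 mm, six coloured patches on its +x face. z points to its top edge, which is 60 mm above this point (bottom edge 60 mm below). It starts upright in either of the rack's two slots, patches to the rack's +x.
- chart_band (a point): Point on the patch face (+x) of the rainbow chart, in the middle of its green band, 12 mm below the top edge. Same axes as chart_mid.
- greychart_mid (a point): Centre of the other chart, same size and axes, with an orange top band and grey patches. It stands in the other slot of the rack and must stay there.
- rack: Blue plastic storage rack fixed to the bench, 150 (x) x 112 (y) x 52 (z) mm, origin at the centre of its underside, z up. Two upright slots at x = -38 and +38 mm, each 10.5 mm wide along x, 96 mm long along y; slot floors 12 mm and slot walls 52 mm above the bench, so 80 mm of each plate stands free above the walls.
- viewer: Chart viewer fixed to the bench: grey base 30 mm high, reaching from -95 to +55 mm in x and -63 to +63 mm in y, with a foot at its -y side (to y = -133 mm, x within 40 mm) that carries the red lamp lever; on it a black leaning slot holder with a white back panel. Origin at the underside, z up.
- slot_floor (a point): Centre of the viewer slot's floor, 45 mm above the bench. z: up along the slot and out of its mouth, leaning 30 degrees from vertical towards the viewer's -x (robot side). x: square to it, away from the white back panel. y: along the slot. Slot 10.5 mm (x) by 94 mm (y); front lips 50 mm deep plus flare to 62 mm, back panel to 64 mm. A chart fully home has its centre 60 mm from here along z.
- lamp (a joint): Angle of the red lamp lever, rad: near 0 off (leaning to the viewer's -x by 0.5 rad), 1.0 fully on (leaning to the viewer's +x by 0.5 rad). It turns about a level axis along the viewer's y and stays where it is left; light friction.
- lamp_tip (a point): Tip of the red lamp lever, which is the centre of a red ball 26 mm across, 80 mm from the pivot on a 10 mm steel stem. The pivot lies 103 mm to the viewer's -y side of its origin (x = 0), 52 mm above the bench; its black block is 70 (x) x 50 (y) mm and reaches 55 mm above the bench. The ball stands about 122 mm high when off or on, 132 mm half-way.
- beaker_mid (a point): Clear plastic beaker, 80 mm across, 100 mm tall, standing loose; point on its axis 50 mm up, z along its axis.
- amber_mid (a point): Amber bottle with copper cap, 48 mm across, 110 mm tall, standing loose; point on its axis 50 mm up, z along its axis.
- dropper_mid (a point): Pale dropper bottle with white cap, 42 mm across, 115 mm tall, standing loose; point on its axis 50 mm up, z along its axis.

How it is judged:
On the way, in this order (a step that is already met when the one before it is completed fails the run):
1. the rainbow chart is fully home in the viewer's slot, right way up, patches outwards (z of chart_mid in the frame of slot_floor between 0.055 and 0.064 m and x of chart_mid in the frame of slot_floor between -0.004 and 0.004 m and y of chart_mid in the frame of slot_floor between -0.006 and 0.006 m and angle between the z axis of chart_mid and the z axis of slot_floor, either way round below 0.08 rad and x of chart_band in the frame of slot_floor above 0 m and z of chart_band in the frame of slot_floor above 0.095 m), for 0.2 s.
2. the lamp lever is flipped all the way over to on (value of joint lamp above 0.88 rad), for 0.2 s.
At the end, for the whole second after the job is handed in: Rainbow chart in the viewer slot, right way up, patches outwards: bottom edge within 4 mm of the slot floor, centred within 4 mm across and 6 mm along, lean within 4.5 degrees; lamp lever beyond 0.88 rad; grey chart within 25 mm of its start. This lasts for a second (all of step 1 and value of joint lamp above 0.88 rad and distance of greychart_mid from where it was at the start of the episode below 0.025 m); the robot touches nothing.
It fails at once if the grey chart is pulled out or shifted (more than 25 mm) (distance of greychart_mid from where it was at the start of the episode above 0.025 m).
It fails at once if the beaker is shifted more than 30 mm or knocked over (distance of beaker_mid from where it was at the start of the episode above 0.03 m or angle between beaker_mid's own z axis and vertical above 0.35 rad).
It fails at once if the amber bottle is shifted more than 30 mm or knocked over (distance of amber_mid from where it was at the start of the episode above 0.03 m or angle between amber_mid's own z axis and vertical above 0.35 rad).
It fails at once if the dropper bottle is shifted more than 30 mm or knocked over (distance of dropper_mid from where it was at the start of the episode above 0.03 m or angle between dropper_mid's own z axis and vertical above 0.35 rad).
It also fails if it takes over 48 s, if anything falls off the work surface, if the arm or the gripper's body presses on something with over 40 N, if the wrist force passes 120 N, or if a joint passes its speed limit or range.

## Working session

There is one attempt and no reset: what is moved stays moved. The work goes in short steps, each a Python script; the robot and the scene stay as the last script left them, time stands still between calls to the robot, and variables do not carry over. Pictures are saved under pics/ and viewed, and the job is handed in when it is done.

```bash
ls; mkdir -p pics; python3 - <<'E'
from cell import *
import cv2
s=get_state();print(s)
for n in("side","top","wrist"):
    f=grab_frame(n);cv2.imwrite(f"pics/{n}0.png",f["img"][:,:,::-1]);print(n,f["fx"],f["cx"],f["cy"],f.get("cam_to_world",f.get("T_tool_cam")))
    for t in["chart_mid","chart_band","greychart_mid","rack","viewer","slot_floor","lamp_tip","beaker_mid","amber_mid","dropper_mid"]:
        print(t,[(round(d["score"],2),[round(float(v)) for v in d["centre"]]) for d in tip_of(n,t)[:3]])
print(get_state()["clock"])
E
```

```text
pics
{'clock': 0.0, 'q': array([-1.39320058e+00,  3.26917356e-01, -1.93570884e-01,  1.05196935e+00,
       -6.86218610e-06,  1.43661233e+00]), 'joint_velocities': array([-3.11553704e-04, -4.35154245e-04, -6.11094530e-04, -1.30736842e-04,
       -2.00862658e-03, -2.95590924e-05]), 'tau': array([-2.61272298e-04, -4.43393326e+01,  2.62444264e+01,  1.54166005e-02,
       -2.39275478e-04, -1.71809864e-05]), 'position': array([ 0.16863164, -0.5229223 ,  0.23052119]), 'eef_rot': array([-2.53847792e+00,  1.84893058e+00,  1.89157737e-03]), 'contact_force': array([-0.59764351,  0.48022374,  0.1770283 ]), 'wrist_torque': array([-0.02836406, -0.02695045,  0.05444738]), 'finger_gap': 1.0036650653390138}
side 527.3428614621503 318.9935102273535 253.04940916494803 [[-0.7947125  -0.45452792  0.40228898  0.20674277]
 [-0.60671675  0.61457835 -0.50417083  0.51687227]
 [-0.01807838 -0.64474633 -0.7641828   0.86065982]
 [ 0.          0.          0.          1.        ]]
chart_mid [(0.69, [283, 345]), (0.19, [273, 352])]
chart_band [(0.6, [281, 331])]
greychart_mid [(0.81, [258, 320])]
rack [(0.78, [271,
[... 515 characters left out ...]
69])]
greychart_mid [(0.81, [233, 237])]
rack [(0.58, [235, 257])]
viewer []
slot_floor [(0.91, [414, 258])]
lamp_tip []
beaker_mid [(0.94, [307, 173])]
amber_mid [(0.59, [314, 321]), (0.15, [232, 241])]
dropper_mid [(0.7, [144, 286])]
wrist 338.4290033318514 315.7610646000654 236.72562957177087 [[ 9.99999885e-01  1.18923157e-04 -4.64401220e-04 -1.74849986e-03]
 [ 2.80184481e-05  9.52586086e-01  3.04269204e-01 -7.86236986e-02]
 [ 4.78566795e-04 -3.04269182e-01  9.52585973e-01 -1.42603936e-01]
 [ 0.00000000e+00  0.00000000e+00  0.00000000e+00  1.00000000e+00]]
chart_mid []
chart_band []
greychart_mid []
rack []
viewer []
slot_floor []
lamp_tip []
beaker_mid []
amber_mid []
dropper_mid []
1.65
```

View pics/side0.png

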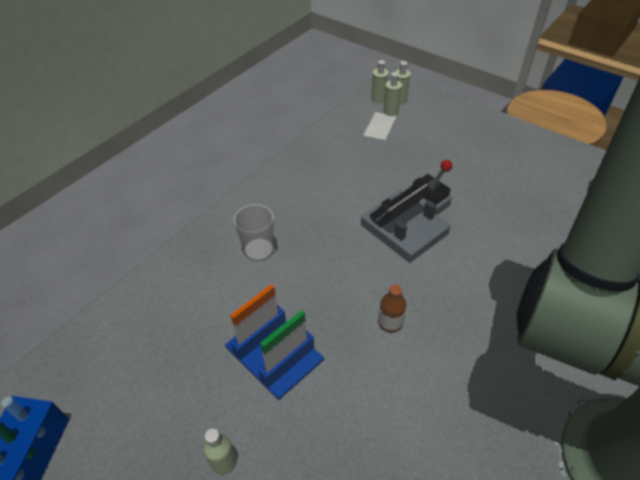

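View pics/top0.png

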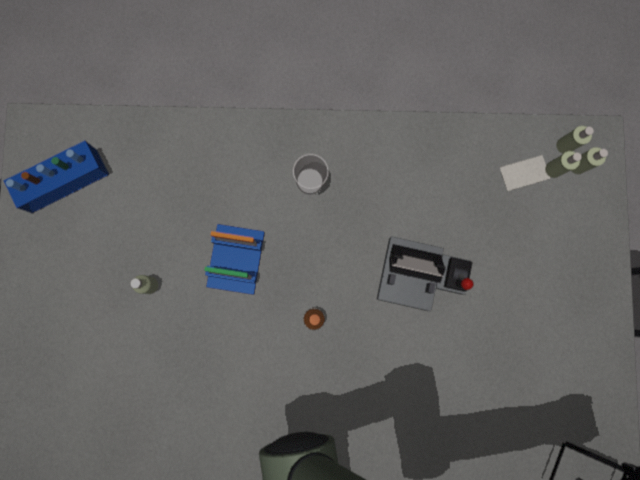

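The side view shows the rack at about (275,345), with the orange chart at the back and the green one in front. Blank faces point at the camera, so the patches face away from the robot. The viewer is at about (405,220), with its lever ball at (447,165). In the top view the green band is at (228,272), the slot at (416,263) and the ball at (467,284).

```bash
cat > h.py <<'E'
import numpy as np, cv2
from scipy.spatial.transform import Rotation as R
C={}
top=dict(f=550.4813765497717,c=(311.5035860736474,245.31994794489225),T=np.array([[ 0.01145651,-0.99393622,0.10935965,0.47335155],[-0.99967221,-0.01388902,-0.02150747,0.0409127],[0.02289595,-0.1090774,-0.99376954,1.29099427],[0,0,0,1]]))
side=dict(f=527.3428614621503,c=(318.9935102273535,253.04940916494803),T=np.array([[-0.7947125,-0.45452792,0.40228898,0.20674277],[-0.60671675,0.61457835,-0.50417083,0.51687227],[-0.01807838,-0.64474633,-0.7641828,0.86065982],[0,0,0,1]]))
Ttc=np.array([[9.99999885e-01,1.18923157e-04,-4.64401220e-04,-1.74849986e-03],[2.80184481e-05,9.52586086e-01,3.04269204e-01,-7.86236986e-02],[4.78566795e-04,-3.04269182e-01,9.52585973e-01,-1.42603936e-01],[0,0,0,1]])
def wristcam(pos,rv):
    T=np.eye(4);T[:3,:3]=R.from_rotvec(rv).as_matrix();T[:3,3]=pos
    return dict(f=338.4290033318514,c=(315.7610646000654,236.72562957177087),T=T@Ttc)
def ray(cam,px):
    d=np.array([(px[0]-cam["c"][0])/cam["f"],(px[1]-cam["c"][1])/cam["f"],1.]);return cam["T"][:3,3],cam["T"][:3,:3]@d
def onz(cam,px,z):
    o,d=ray(cam,px);return o+d*(z-o[2])/d[2]
def proj(cam,P):
    P=np.atleast_2d(P);p=(P-cam["T"][:3,3])@cam["T"][:3,:3];return np.c_[p[:,0]/p[:,2],p[:,1]/p[:,2]]*cam["f"]+np.array(cam["c"])
E
python3 - <<'E'
from h import *
for n,t,s,z in[("chart",(230,274),(283,345),.072),("band",(227,269),(281,331),.12),("grey",(233,237),(258,320),.072),("rack",(235,257),(271,352),0),("slot",(414,258),(392,206),.045),("beaker",(307,173),(258,238),.05),("amber",(314,321),(391,305),.05),("viewer",None,(395,224),0),("ball",(467,284),(447,165),.122),("dropper",(144,286),None,.05)]:
    print(n,t and onz(top,t,z).round(3),s and onz(side,s,z).round(3))
for n in("top","side"):
    im=cv2.imread(f"pics/{n}0.png")
    b=[(195,215,80,90),(370,225,110,95)] if n=="top" else [(215,270,120,130),(350,150,120,115)]
    o=np.hstack([cv2.resize(im[y:y+h,x:x+w],(400,500),interpolation=cv2.INTER_CUBIC) for x,y,w,h in b]);cv2.imwrite(f"pics/z_{n}.png",o)
E
```

```text
chart [0.541 0.194 0.072] [0.547 0.196 0.072]
band [0.549 0.194 0.12 ] [0.545 0.198 0.12 ]
grey [0.624 0.189 0.072] [0.615 0.184 0.072]
rack [0.585 0.192 0.   ] [0.586 0.192 0.   ]
slot [ 0.585 -0.22   0.045] [ 0.59  -0.223  0.045]
beaker [0.777 0.026 0.05 ] [0.76  0.025 0.05 ]
amber [0.44  0.007 0.05 ] [0.45  0.003 0.05 ]
viewer None [ 0.575 -0.219  0.   ]
ball [ 0.524 -0.317  0.122] [ 0.526 -0.326  0.122]
dropper [0.513 0.387 0.05 ] None
```

View pics/z_top.png

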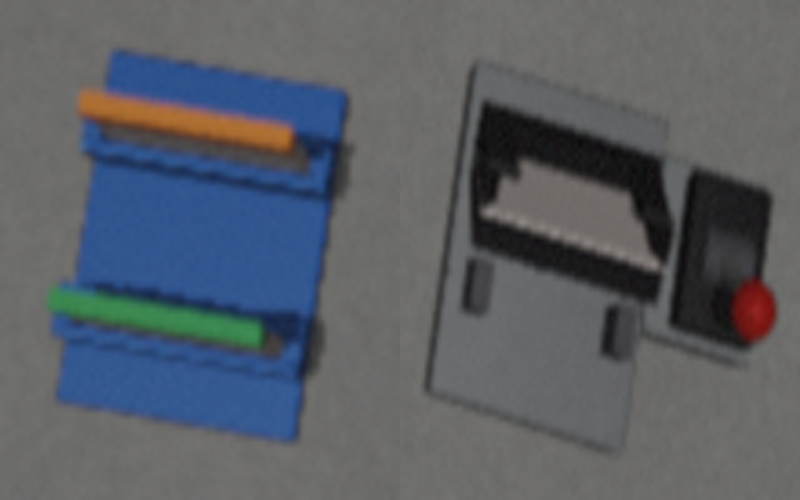

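View pics/z_side.png

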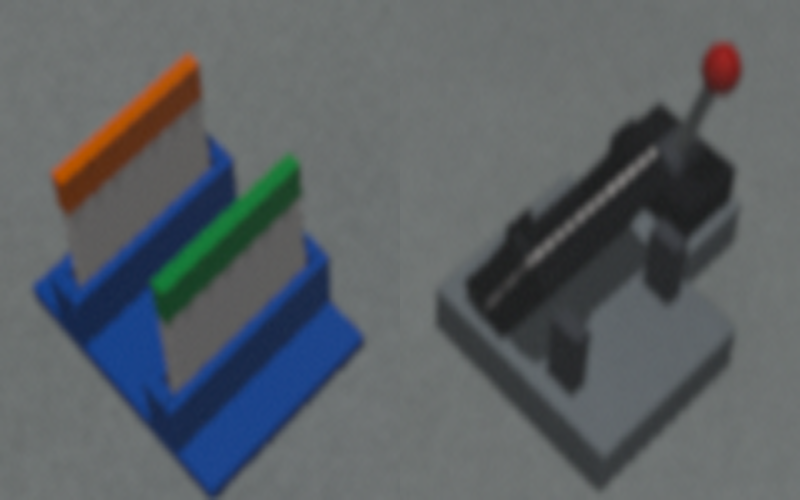

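```bash
cat >> h.py <<'E'
def rz(a): return R.from_euler("z",a).as_matrix()
def tool_down(yaw,flip=False):
    x=np.array([1,0,0.]);z=np.array([0,0,-1.])
    if flip:x=-x
    return rz(yaw)@np.c_[x,np.cross(z,x),z]
def tool_slot(yaw,flip=False,tilt=np.pi/6):
    # slot frame in world
    S=rz(yaw)@R.from_euler("y",-tilt).as_matrix()
    x=np.array([1,0,0.]);z=np.array([0,0,-1.])
    if flip:x=-x
    return S@np.c_[x,np.cross(z,x),z]
def rv(M): return R.from_matrix(M).as_rotvec()
E
python3 - <<'E'
from cell import *
from h import *
yr,yv=np.radians(-8),np.radians(-12)
for fl in(0,1):
    print("flip",fl)
    for n,p,M in[("view rack",(.55,.19,.35),tool_down(yr,fl)),("grasp",(.547,.195,.09),tool_down(yr,fl)),("lift",(.547,.195,.28),tool_down(yr,fl)),
      ("view v",(.57,-.22,.35),tool_down(yv,fl)),("pre",(.588-.5*.24,-.22,.045+.87*.24),tool_slot(yv,fl)),("in",(.588-.5*.076,-.22,.045+.87*.076),tool_slot(yv,fl)),("lev",(.50,-.32,.12),tool_down(yv,fl))]:
        q=ik(p,rv(M));print(n,None if q is None else np.round(q,2))
E
```

```text
flip 0
view rack [ 0.21  0.34  0.13  1.36 -0.    1.92]
grasp [ 0.22  0.51 -0.3   0.76 -0.    1.93]
lift [ 0.22  0.36 -0.02  1.19 -0.    1.93]
view v [-0.49  0.4   0.22  1.39 -0.    1.29]
pre [-0.73 -0.09 -0.76  0.44  0.25  1.11]
in [-0.61  0.27 -0.82 -0.01  0.19  1.22]
lev [-0.69  0.5  -0.23  0.84 -0.    1.09]
flip 1
view rack [ 0.21  0.34  0.13  1.36 -0.   -1.23]
grasp [ 0.22  0.51 -0.3   0.76 -0.   -1.22]
lift [ 0.22  0.36 -0.02  1.19 -0.   -1.22]
view v [-0.49  0.4   0.22  1.39  0.   -1.85]
pre [-0.73 -0.09 -0.76  0.44  0.25 -2.03]
in [-0.61  0.27 -0.82 -0.01  0.19 -1.92]
lev [-0.69  0.5  -0.23  0.84  0.   -2.05]
```

```bash
python3 - <<'E'
from cell import *
from h import *
import pickle
yr,yv=np.radians(-8),np.radians(-12)
D={}
def shot(n,p,M,names):
    movep(p,rv(M)); sleep(0.15)
    s=get_state(); f=grab_frame("wrist")
    D[n]=(s["position"],s["eef_rot"],f["img"]); cv2.imwrite(f"pics/{n}.png",f["img"][:,:,::-1])
    c=wristcam(s["position"],s["eef_rot"])
    for t,z in names:
        for d in tip_of("wrist",t)[:1]: print(n,t,round(d["score"],2),np.round(d["centre"],1),onz(c,d["centre"],z).round(4))
    print(get_state()["clock"])
V=[("slot_floor",.045),("lamp_tip",.122),("viewer",0)]
K=[("chart_mid",.072),("chart_band",.12),("greychart_mid",.072),("rack",0)]
shot("wv0",(.56,-.23,.30),tool_down(yv,0),V)
shot("wv1",(.56,-.23,.30),tool_down(yv,1),V)
shot("wr1",(.575,.195,.33),tool_down(yr,1),K)
shot("wr0",(.575,.195,.33),tool_down(yr,0),K)
pickle.dump(D,open("D.pkl","wb"))
E
```

```text
wv0 slot_floor 0.98 [338.9 183.3] [ 0.5877 -0.2192  0.045 ]
wv0 lamp_tip 0.74 [299.3 297.5] [ 0.5215 -0.3159  0.122 ]
wv0 viewer 0.67 [323.1 183.3] [ 0.5691 -0.2222  0.    ]
3.8
wv1 slot_floor 0.61 [290.1 204.8] [ 0.5937 -0.2288  0.045 ]
wv1 viewer 0.59 [308.2 200.9] [ 0.5744 -0.22    0.    ]
6.8
wr1 chart_mid 0.62 [339.8 191.7] [0.5479 0.1906 0.072 ]
wr1 chart_band 0.68 [345.3 201.6] [0.5456 0.1929 0.12  ]
wr1 greychart_mid 0.72 [276.5 194.2] [0.6231 0.1829 0.072 ]
wr1 rack 0.71 [309.6 186.8] [0.5857 0.1912 0.    ]
8.775
wr0 chart_mid 0.66 [287.3 198.8] [0.539  0.1985 0.072 ]
wr0 chart_band 0.64 [290.4 205.1] [0.5466 0.2003 0.12  ]
wr0 greychart_mid 0.69 [346.5 199.4] [0.6093 0.1879 0.072 ]
wr0 rack 0.65 [317.7 190.2] [0.5752 0.1912 0.    ]
11.825
```

```bash
python3 - <<'E'
import cv2,numpy as np
for n in("wv","wr"):
    cv2.imwrite(f"pics/z_{n}.png",np.vstack([cv2.imread(f"pics/{n}{i}.png")[60:340,120:520] for i in(0,1)]))
E
```

```text
(no output)
```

View pics/z_wv.png

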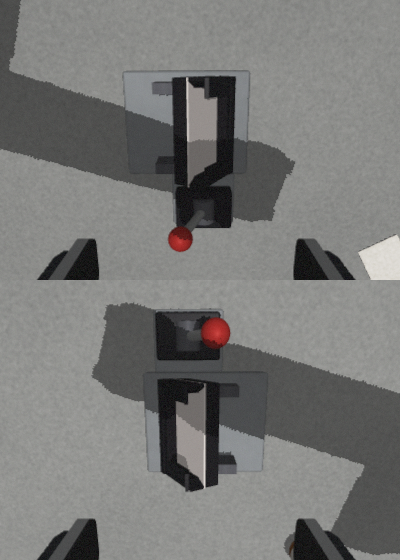

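View pics/z_wr.png

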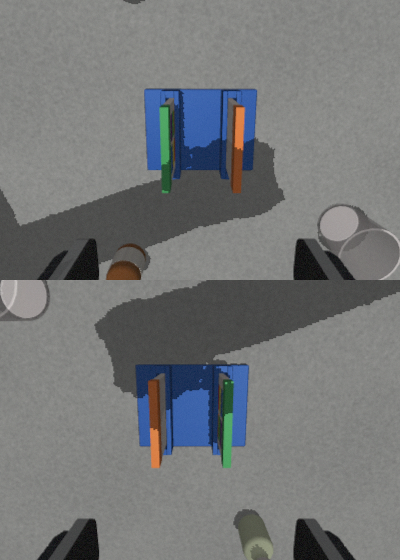

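```bash
python3 - <<'E'
import cv2,numpy as np
def z(n,x,y,w,h,k=5):
    im=cv2.imread(f"pics/{n}.png")[y:y+h,x:x+w]; im=cv2.convertScaleAbs(im,alpha=1.4)
    o=cv2.resize(im,None,fx=k,fy=k,interpolation=cv2.INTER_CUBIC)
    for i in range(0,w,20): cv2.putText(o,str(x+i),(i*k,10),0,.35,(0,255,255),1); cv2.line(o,(i*k,12),(i*k,18),(0,255,255),1)
    for j in range(0,h,20): cv2.putText(o,str(y+j),(0,j*k+4),0,.35,(0,255,255),1)
    cv2.imwrite(f"pics/z_{n}_.png",o)
z("wv0",235,125,145,118); z("wv1",255,80,145,118); 
z("wr0",260,140,125,118); z("wr1",250,140,125,118)
E
```

```text
(no output)
```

View pics/z_wv0_.png

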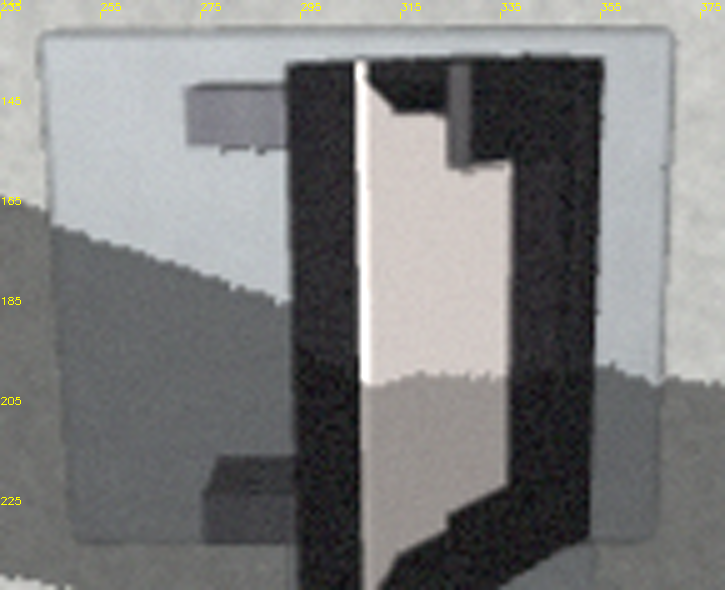

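View pics/z_wv1_.png

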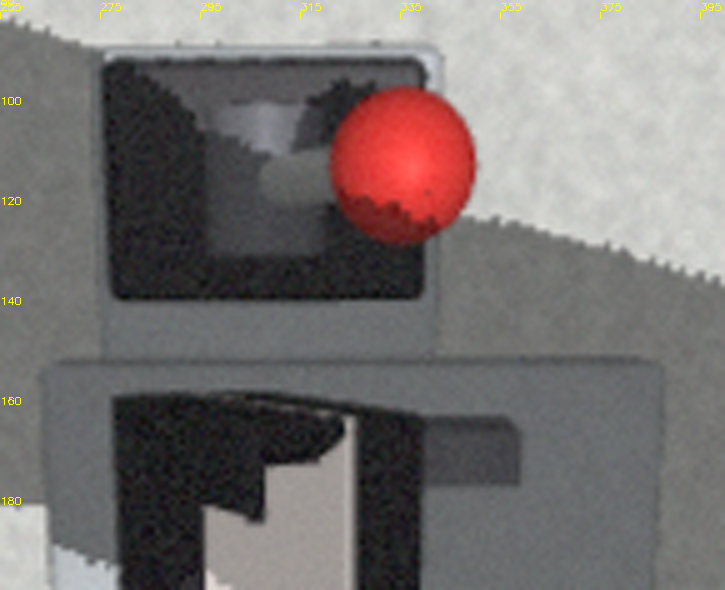

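View pics/z_wr0_.png

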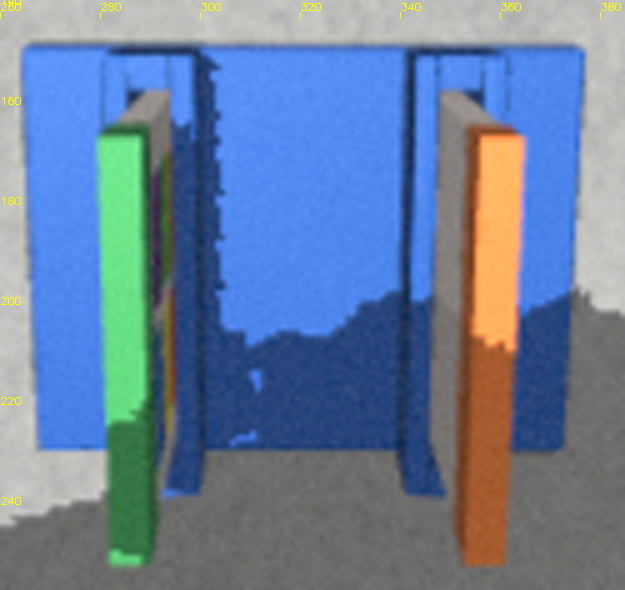

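View pics/z_wr1_.png

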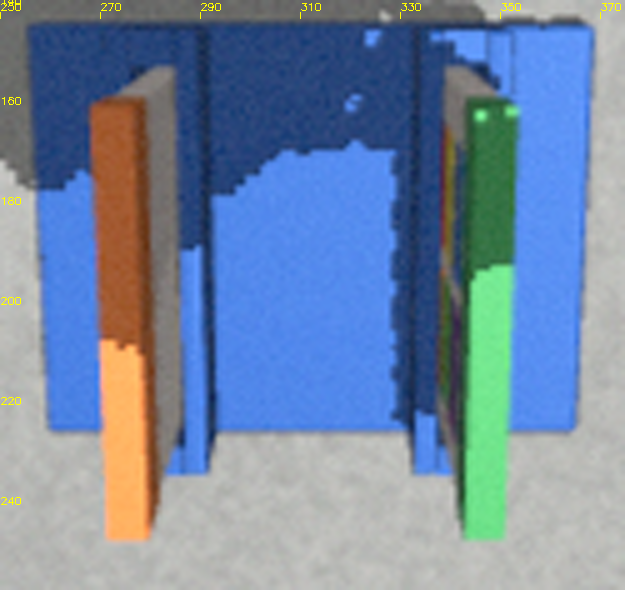

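Both wrist views confirm that the patches are on the green chart's +x face. I still need the rest of the viewer in the second view.

```bash
python3 - <<'E'
import cv2,numpy as np
def z(n,x,y,w,h,k,out):
    im=cv2.imread(f"pics/{n}.png")[y:y+h,x:x+w]; im=cv2.convertScaleAbs(im,alpha=1.6,beta=10)
    o=cv2.resize(im,None,fx=k,fy=k,interpolation=cv2.INTER_CUBIC)
    cv2.imwrite(f"pics/{out}.png",o)
z("wv1",255,145,145,115,5,"z_b1"); z("wv0",235,190,145,118,5,"z_b0")
E
```

```text
(no output)
```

View pics/z_b1.png

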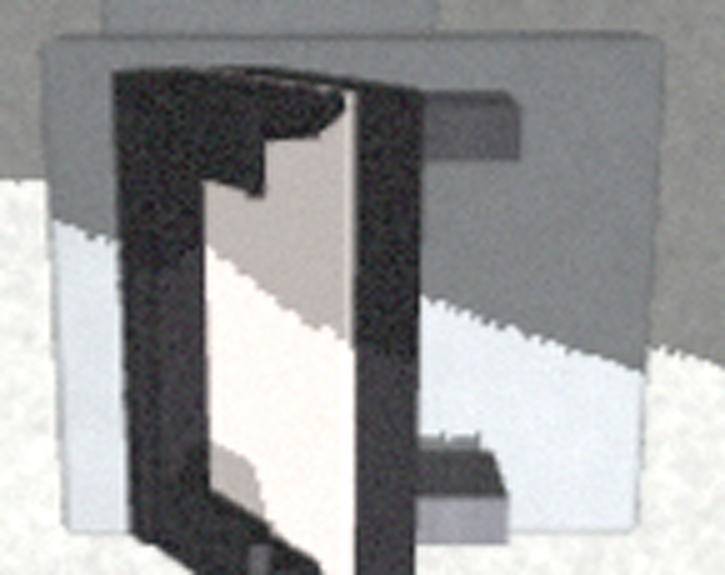

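View pics/z_b0.png

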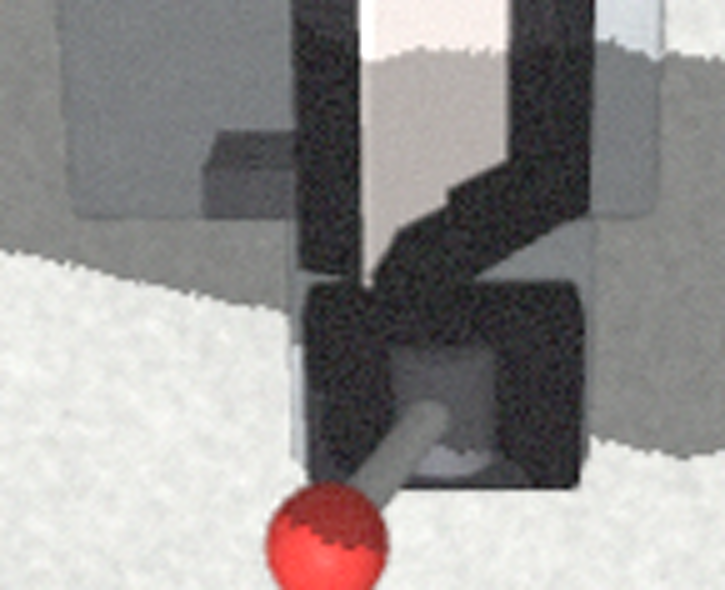

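```bash
cat > fit.py <<'E'
from h import *
import pickle
from scipy.optimize import least_squares
D=pickle.load(open("D.pkl","rb"))
def P(o,u,v): return ((u+.5)/5-.5+o[0],(v+.5)/5-.5+o[1])
obs=[] # view, px, kind, pt
def add(view,o,kind,l):
    for u,v,*p in l: obs.append((view,P(o,u,v),kind,p))
o=(260,140)
add("wr0",o,"g",[(97,135,-1,1),(145,135,1,1),(108,565,-1,-1),(149,565,1,-1)])
add("wr0",o,"y",[(480,135,-1,1),(524,135,1,1),(463,565,-1,-1),(505,565,1,-1)])
add("wr0",o,"r",[(25,45,-1,1),(583,47,1,1),(38,450,-1,-1),(565,450,1,-1)])
o=(250,140)
add("wr1",o,"g",[(467,98,1,-1),(517,98,-1,-1),(465,540,1,1),(505,540,-1,1)])
add("wr1",o,"y",[(92,98,1,-1),(140,98,-1,-1),(106,540,1,1),(149,540,-1,1)])
add("wr1",o,"r",[(30,27,1,-1),(593,27,-1,-1),(48,430,1,1),(576,430,-1,1)])
o=(235,125)
add("wv0",o,"v",[(42,38,-1,1),(672,36,1,1),(72,543,-1,-1),(656,543,1,-1)])
add("wv0",o,"p",[(368,200,1)])
o=(235,190)
add("wv0",o,"b",[(582,284,1,1),(579,489,1,-1)])
o=(255,145)
add("wv1",o,"v",[(42,38,1,-1),(662,37,-1,-1),(65,532,1,1),(638,532,-1,1)])
add("wv1",o,"p",[(346,250,1)])
o=(255,80)
add("wv1",o,"b",[(105,58,1,-1),(428,58,-1,-1),(109,299,1,1),(425,299,-1,1)])
def rot(a,p): return np.array([np.cos(a)*p[0]-np.sin(a)*p[1],np.sin(a)*p[0]+np.cos(a)*p[1]])
def res(t,full=False):
    rx,ry,ra,rh,gx,gy,yx,yy,vx,vy,va,sx=t[:12];dc=t[12:15];dr=t[15:18]
    E=np.eye(4);E[:3,:3]=R.from_rotvec(dr).as_matrix();E[:3,3]=dc
    out=[];info=[]
    for view,px,k,p in obs:
        c=wristcam(D[view][0],D[view][1]);c=dict(c,T=c["T"]@E)
        if k=="g": q=np.r_[rot(ra,(gx+p[0]*.004,gy+p[1]*.045))+[rx,ry],.132]
        if k=="y": q=np.r_[rot(ra,(yx+p[0]*.004,yy+p[1]*.045))+[rx,ry],.132]
        if k=="r": q=np.r_[rot(ra,(p[0]*.075,p[1]*.056))+[rx,ry],rh]
        if k=="v": q=np.r_[rot(va,((.055 if p[0]>0 else -.095),p[1]*.063))+[vx,vy],.03]
        if k=="b": q=np.r_[rot(va,(p[0]*.035,-.103+p[1]*.025))+[vx,vy],.055]
        if k=="p":
            X,Z=-.00525,.064
            q=np.r_[rot(va,(sx+X*np.cos(np.pi/6)-Z*.5,0.))+[vx,vy],.045+X*.5+Z*np.cos(np.pi/6)]
        d=proj(c,q)[0]-px
        if k=="p": d=d*[1,0]
        out.append(d);info.append((view,k,p,d))
    if full:
        for i in info:print(i[0],i[1],i[2],i[3].round(2))
    return np.r_[np.ravel(out),dc/.002,dr/.004,(rh-.012)/.003,]
t0=np.r_[.585,.192,-.14,.012,-.038,0,.038,0,.58,-.22,-.21,.01,np.zeros(6)]
s=least_squares(res,t0,loss="soft_l1",x_scale=np.r_[[.01]*12,[.002]*3,[.004]*3])
if __name__=="__main__":
    res(s.x,True)
    n=["rx","ry","ra","rh","gx","gy","yx","yy","vx","vy","va","sx"]
    cov=np.linalg.inv(s.jac.T@s.jac)**1
    for a,b,e in zip(n,s.x,np.sqrt(np.diag(cov))):print(a,round(b,4),round(e,4))
    print("cal",s.x[12:].round(4))
    rx,ry,ra=s.x[:3];print("chart",rot(ra,s.x[4:6])+[rx,ry]);vx,vy,va=s.x[8:11];print("slot",rot(va,(s.x[11],0))+[vx,vy])
E
python3 fit.py
```

```text
wr0 g [-1, 1] [0.63 0.64]
wr0 g [1, 1] [-0.95  0.66]
wr0 g [-1, -1] [ 0.86 -0.69]
wr0 g [1, -1] [ 0.07 -0.66]
wr0 y [-1, 1] [0.29 0.69]
wr0 y [1, 1] [-0.5   0.71]
wr0 y [-1, -1] [ 0.43 -0.65]
wr0 y [1, -1] [-0.56 -0.63]
wr0 r [-1, 1] [-0.7  -0.14]
wr0 r [1, 1] [ 0.52 -0.17]
wr0 r [-1, -1] [ 0.09 -0.28]
wr0 r [1, -1] [-0.4   0.03]
wr1 g [1, -1] [1.94 1.26]
wr1 g [-1, -1] [-0.    1.27]
wr1 g [1, 1] [ 0.04 -1.46]
wr1 g [-1, 1] [-0.5  -1.45]
wr1 y [1, -1] [0.19 1.37]
wr1 y [-1, -1] [-1.34  1.38]
wr1 y [1, 1] [ 0.86 -1.36]
wr1 y [-1, 1] [-0.28 -1.35]
wr1 r [1, -1] [-0.48 -0.63]
wr1 r [-1, -1] [ 0.18 -0.49]
wr1 r [1, 1] [0.08 0.21]
wr1 r [-1, 1] [-0.22  0.32]
wv0 v [-1, 1] [-1.17 -1.28]
wv0 v [1, 1] [ 1.03 -1.41]
wv0 v [-1, -1] [-0.28  0.62]
wv0 v [1, -1] [-0.15  0.17]
wv0 p [1] [-0.08  0.  ]
wv0 b [1, 1] [0.7  4.72]
wv0 b [1, -1] [0.19 0.72]
wv1 v [1, -1] [-0.45  0.04]
wv1 v [-1, -1] [ 1.37 -0.06]
wv1 v [1, 1] [-0.23  0.56]
wv1 v [-1, 1] [0.12 0.29]
wv1 p [1] [-0.08  0.  ]
wv1 b [1, -1] [-0.8  -0.34]
wv1 b [-1, -1] [ 0.41 -0.5 ]
wv1 b [1, 1] [0.15 0.34]
wv1 b [-1, 1] [0.11 0.19]
rx 0.5804 0.0005
ry 0.1909 0.0005
ra -0.1424 0.0059
rh 0.0108 0.002
gx -0.0382 0.0007
gy -0.0007 0.0008
yx 0.038 0.0007
yy -0.0005 0.0008
vx 0.5706 0.0004
vy -0.2203 0.0004
va -0.2069 0.0058
sx 0.0199 0.0009
cal [ 0.0014  0.002  -0.002   0.0015  0.0011 -0.    ]
chart [0.54247127 0.19564411]
slot [ 0.59003923 -0.22438237]
```

```bash
sed -i 's/(467,98,/(467,108,/;s/(517,98,/(516,108,/;s/(92,98,/(93,108,/;s/(140,98,/(140,108,/;s/(582,284,1,1),//' fit.py; python3 fit.py | grep -v "^w[rv]. [rvbp]"
cat >> fit.py <<'E'
E
python3 - <<'E'
# overlay check in top & side of predicted wireframe
from fit import *
x=s.x;rx,ry,ra=x[:3];vx,vy,va=x[8:11]
S=np.r_[rot(va,(x[11],0))+[vx,vy],.045];RS=rz(va)@R.from_euler("y",-np.pi/6).as_matrix()
for n,cam in(("top",top),("side",side)):
    im=cv2.imread(f"pics/{n}0.png");k=4;b=(190,210,300,110) if n=="top" else (210,140,260,260)
    k=2.6 if n=="top" else 2.3
    o=cv2.resize(im[b[1]:b[1]+b[3],b[0]:b[0]+b[2]],None,fx=k,fy=k,interpolation=cv2.INTER_CUBIC)
    def L(pts,c):
        q=proj(cam,np.array(pts));q=((q-b[:2]+.5)*k).astype(int);cv2.polylines(o,[q],True,c,1)
    sq=[(-1,-1),(1,-1),(1,1),(-1,1)]
    L([np.r_[rot(ra,(a*.075,c*.056))+[rx,ry],x[3]] for a,c in sq],(0,255,255))
    L([np.r_[rot(ra,(x[4]+a*.004,x[5]+c*.045))+[rx,ry],.132] for a,c in sq],(255,255,255))
    L([np.r_[rot(va,(.055 if a>0 else -.095,c*.063))+[vx,vy],.03] for a,c in sq],(0,255,255))
    L([S+RS@np.array([-.00525,c*.047,z]) for c,z in((-1,0),(1,0),(1,.064),(-1,.064))],(255,0,255))
    cv2.imwrite(f"pics/ov_{n}.png",o)
E
```

```text
wr0 g [-1, 1] [0.68 0.49]
wr0 g [1, 1] [-0.91  0.52]
wr0 g [-1, -1] [ 0.91 -0.87]
wr0 g [1, -1] [ 0.13 -0.85]
wr0 y [-1, 1] [0.3  0.59]
wr0 y [1, 1] [-0.49  0.61]
wr0 y [-1, -1] [ 0.42 -0.79]
wr0 y [1, -1] [-0.57 -0.77]
wr1 g [1, -1] [1.91 0.35]
wr1 g [-1, -1] [0.17 0.36]
wr1 g [1, 1] [ 0.01 -0.58]
wr1 g [-1, 1] [-0.54 -0.57]
wr1 y [1, -1] [0.08 0.41]
wr1 y [-1, -1] [-1.26  0.42]
wr1 y [1, 1] [ 0.95 -0.51]
wr1 y [-1, 1] [-0.2  -0.51]
rx 0.5804 0.0005
ry 0.1909 0.0005
ra -0.1424 0.0059
rh 0.0104 0.002
gx -0.0382 0.0007
gy -0.0001 0.0007
yx 0.0379 0.0007
yy 0.0 0.0007
vx 0.5706 0.0004
vy -0.2206 0.0004
va -0.2072 0.0058
sx 0.0198 0.0009
cal [ 0.0015  0.001  -0.0023 -0.0001  0.001  -0.0001]
chart [0.54257431 0.19623622]
slot [ 0.58996383 -0.22470645]
```

View pics/ov_top.png

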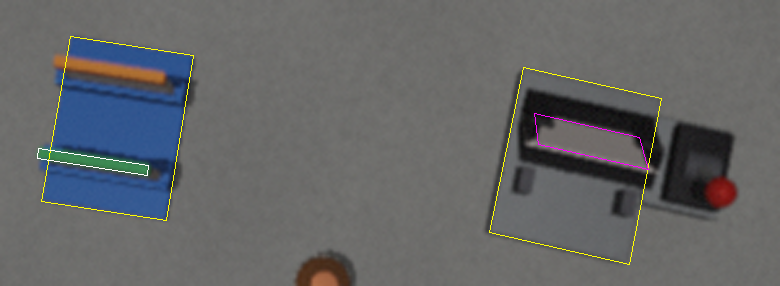

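View pics/ov_side.png

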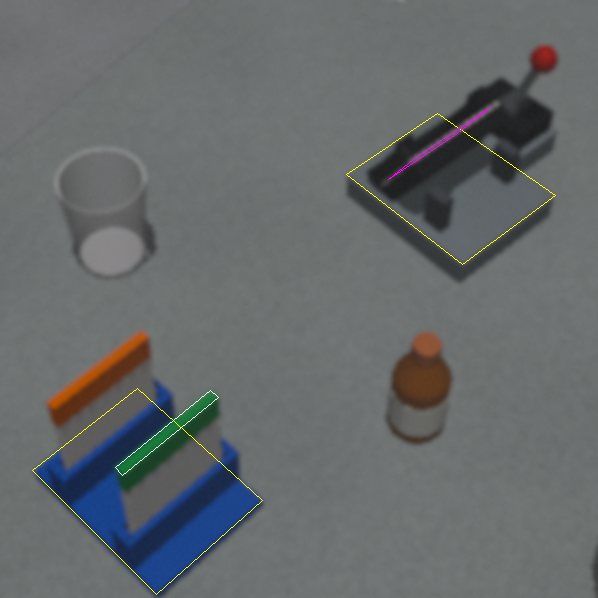

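The fitted wireframe lies on the image in both fixed cameras, to about 1–2 px. Next I grasp and lift the chart.

```bash
cat > pose.py <<'E'
from h import *
RA,VA=-.1424,-.2072
CH=np.array([.5426,.1962]); SL=np.array([.5900,-.2247,.045])
RS=rz(VA)@R.from_euler("y",-np.pi/6).as_matrix()
MT=tool_slot(VA,0); MD=tool_down(RA,0)
def sl(z,x=0,y=0): return SL+RS@np.array([x,y,z])
def show(n,name="wrist",box=None):
    from cell import grab_frame
    f=grab_frame(name);im=f["img"][:,:,::-1]
    if box is not None:
        x,y,w,h=box;im=cv2.resize(im[y:y+h,x:x+w],None,fx=min(800/w,600/h),fy=min(800/w,600/h),interpolation=cv2.INTER_CUBIC)
    cv2.imwrite(f"pics/{n}.png",im)
E
python3 - <<'E'
from cell import *
from pose import *
movep([*CH,.17],rv(MD)); move_l([*CH,.088],.1); 
s=get_state();print(s["position"],s["contact_force"])
grab(60);s=get_state();print(s["finger_gap"],s["contact_force"],s["clock"])
move_l([*CH,.16],.08);print(get_state()["contact_force"],get_state()["finger_gap"])
move_l([*CH,.27],.25)
movep(sl(.076+.10),rv(MT));sleep(.2)
s=get_state();print(s["position"]-sl(.176),s["finger_gap"],s["contact_force"],s["clock"])
show("pre_w");show("pre_s","side",(330,60,200,150));show("pre_t","top",(350,190,160,120))
E
```

```text
[0.54328531 0.19634762 0.08872997] [0.13993376 0.44133571 0.26958687]
0.08150580827090498 [0.16853704 0.01885708 0.48409484] 14.175
[-0.13964122 -0.96171682 -1.34708481] 0.08321582033961052
[0.00063763 0.00054629 0.00013687] 0.08112631343781082 [ 0.44678025  0.77603854 -1.36333265] 17.5333
```

View pics/pre_w.png

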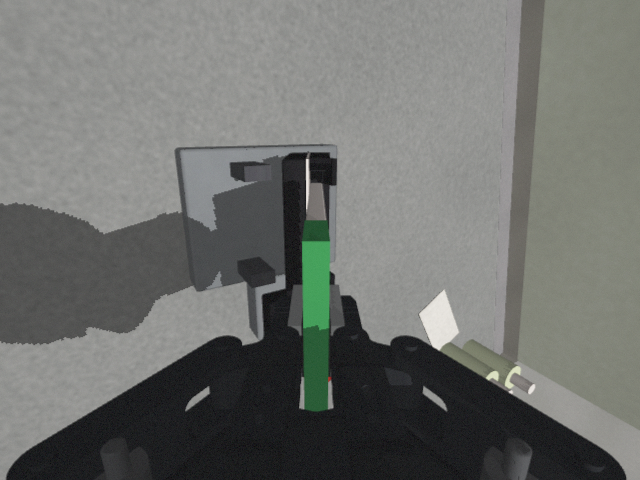

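View pics/pre_s.png

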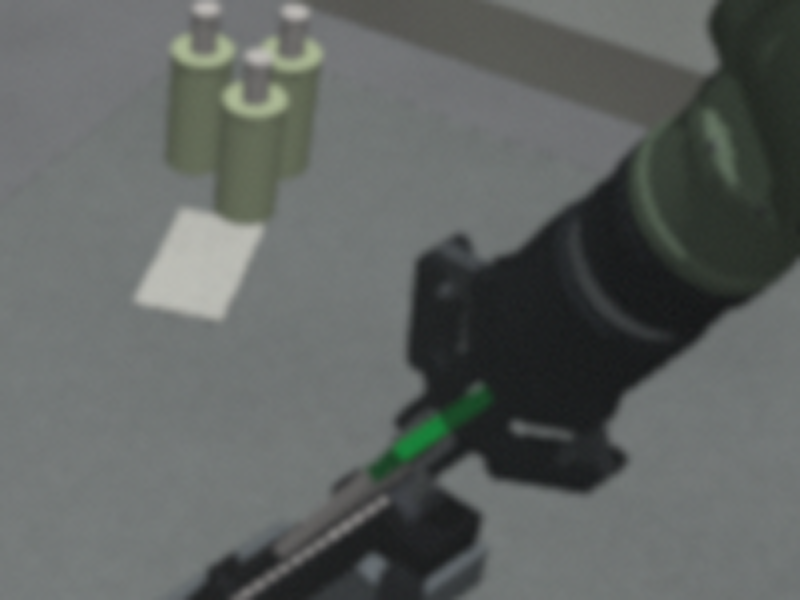

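View pics/pre_t.png

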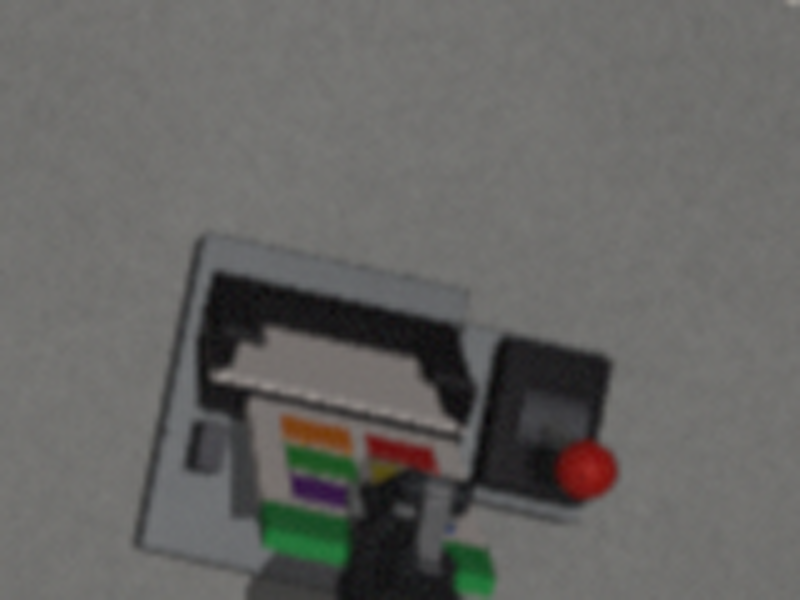

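The chart is held upright with its patches outwards, above and in line with the mouth. In the wrist view the green top edge is at column 316 and the slot's white panel face is just ahead of it at (315,205). Inserting under force guard.

```bash
python3 - <<'E'
from cell import *
from pose import *
b=np.array([-.0006,-.0005,0])
def rep(t):
    s=get_state();p=RS.T@(s["position"]-SL);print(t,p.round(4),"F",(RS.T@s["contact_force"]).round(1),"T",s["wrist_torque"].round(2),round(s["finger_gap"],3),round(s["clock"],2))
for z,f in((.065,8),(.048,8),(.03,10),(.012,12)):
    h=move_l(sl(.076+z)+b,.06,until_force=f);rep((z,h))
    if h:break
show("ins_s","side",(330,100,200,150))
E
```

```text
(0.065, False) [-0.0006 -0.0005  0.1411] F [-0.9 -0.1 -0.3] T [0.14 0.62 0.02] 0.09 18.42
(0.048, False) [-0.0008 -0.0005  0.1238] F [-0.6 -0.4 -0.8] T [ 0.1   0.58 -0.  ] 0.087 18.85
(0.03, False) [-0.0008 -0.0005  0.1058] F [ 0.5  0.5 -0.4] T [ 0.11  0.63 -0.01] 0.088 19.3
(0.012, False) [-0.0009 -0.0005  0.0878] F [-0.5 -1.  -1. ] T [ 0.09  0.6  -0.01] 0.086 19.75
```

View pics/ins_s.png

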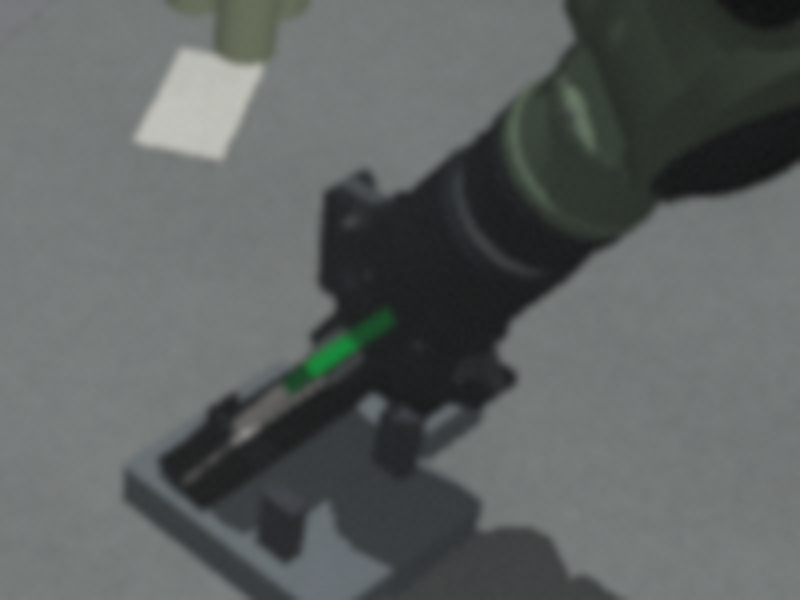

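```bash
python3 - <<'E'
from cell import *
from pose import *
b=np.array([-.0006,-.0005,0])
def rep(t):
    s=get_state();p=RS.T@(s["position"]-SL);print(t,p.round(4),"F",(RS.T@s["contact_force"]).round(1),"T",s["wrist_torque"].round(2),round(s["finger_gap"],3),round(s["clock"],2))
h=move_l(sl(.0725)+b,.03,until_force=12);rep(h)
show("home_w");show("home_s","side",(330,100,200,150))
E
```

```text
True [ 0.0002 -0.0008  0.0759] F [-0.9  0.5  4.9] T [ 0.08  0.24 -0.03] 0.082 20.25
```

View pics/home_w.png

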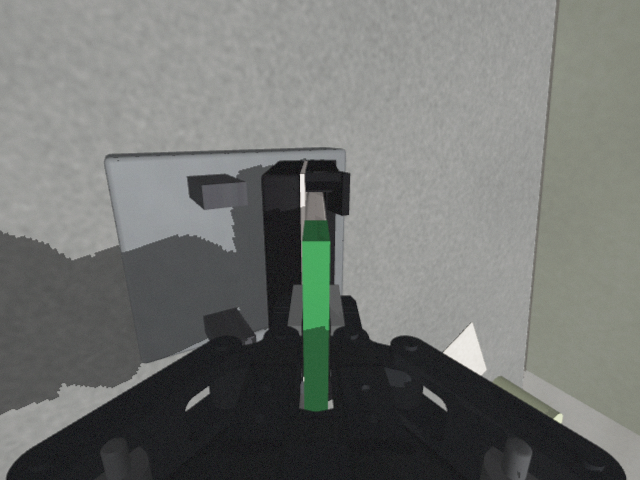

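View pics/home_s.png

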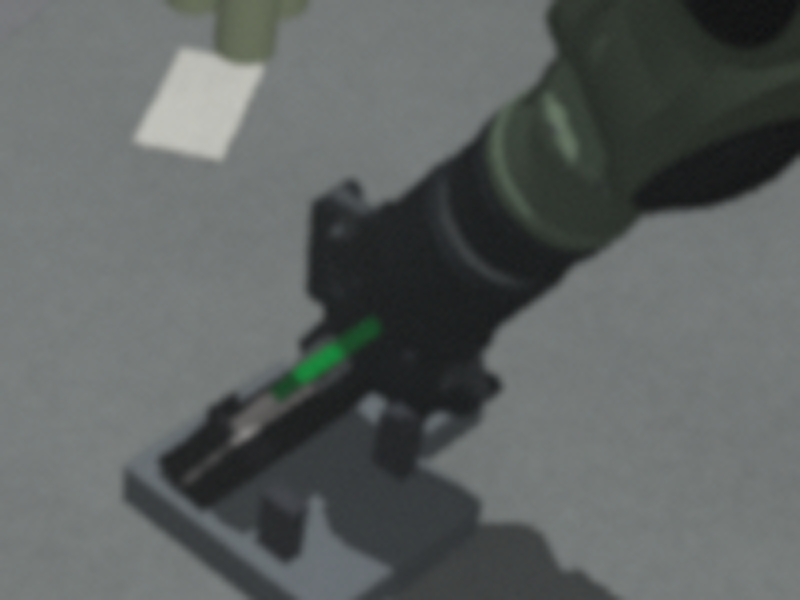

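Floor contact came at 75.9 mm against a predicted 76 mm, with the lateral pose within 1 mm, so the chart is home. I'll release, retreat, check it, and set up for the lever.

```bash
cat >> pose.py <<'E'
VO=np.array([.5706,-.2206,0])
def vw(x,y,z): return VO+rz(VA)@np.array([x,y,z])
ML=tool_down(VA,0)
E
python3 - <<'E'
from cell import *
from pose import *
let_go();move_l(sl(.176),.2)
grab(20)
movep(vw(-.10,-.103,.25),rv(ML));sleep(.1)
s=get_state();print(s["position"]-vw(-.10,-.103,.25),s["clock"])
show("rel_t","top",(350,190,160,120));show("rel_s","side",(330,100,200,150));show("rel_w")
for t in("chart_mid","chart_band","slot_floor","lamp_tip"):
  for c in("top","side"):
    print(t,c,[(round(d["score"],2),np.round(d["centre"],1)) for d in tip_of(c,t)[:1]])
for n,p in(("mid",sl(.06)),("band",sl(.108,.004)),("floor",sl(0))): print(n,proj(top,p).round(1),proj(side,p).round(1))
E
```

```text
[-0.00054845  0.00105291 -0.00078046] 23.425
chart_mid top [(0.84, array([418. , 266.1]))]
chart_mid side [(0.69, array([404.5, 192.5]))]
chart_band top [(0.96, array([417.7, 275.6]))]
chart_band side [(0.73, array([414.9, 187.1]))]
slot_floor top [(0.86, array([412.7, 255.9]))]
slot_floor side [(0.67, array([395.7, 207.4]))]
lamp_tip top [(0.56, array([468.7, 282.6]))]
lamp_tip side [(0.44, array([445.2, 163.6]))]
mid [[418.2 266.9]] [[404.9 195.1]]
band [[420.8 275. ]] [[414.8 184.6]]
floor [[415.9 255.7]] [[392.3 205.4]]
```

View pics/rel_t.png

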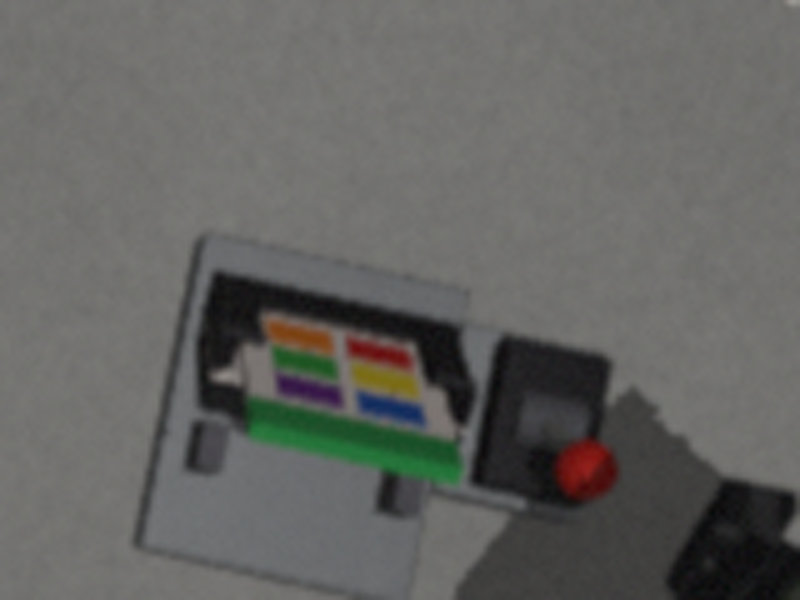

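View pics/rel_s.png

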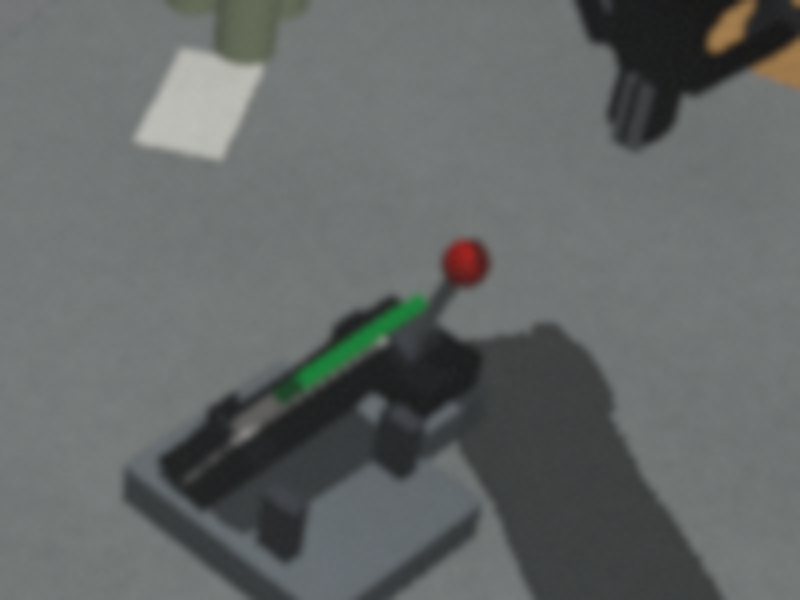

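View pics/rel_w.png

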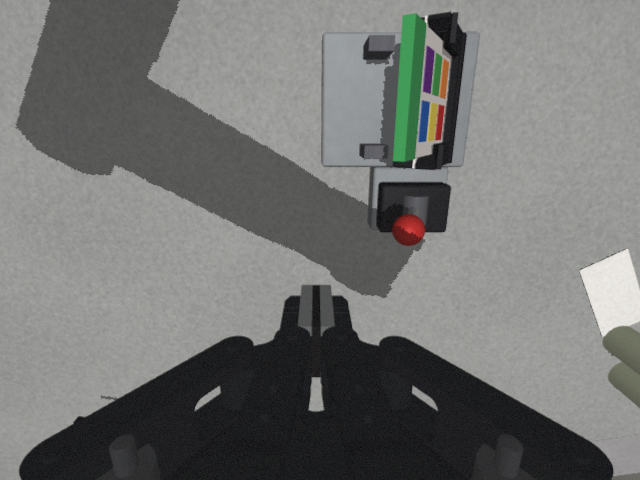

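The chart sits in the slot with its six patches visible and outwards, green band uppermost. The measured chart centre is (418,266) in the top view and (404.5,192.5) in the side view, against predictions of (418.2,266.9) and (404.9,195.1). Next I triangulate the ball and push the lever.

```bash
python3 - <<'E'
from cell import *
from pose import *
# ball from red blobs in top and side
A=[];B=[]
for n,cam in(("top",top),("side",side)):
    f=grab_frame(n);h=cv2.cvtColor(f["img"],cv2.COLOR_RGB2HSV)
    m=((h[...,0]<5)|(h[...,0]>175))&(h[...,1]>170)&(h[...,2]>60);m[:,:425]=0;m[:,490:]=0;m[:140]=0;m[320:]=0
    v,u=np.nonzero(m);print(n,len(u),u.mean(),v.mean())
    o,d=ray(cam,(u.mean(),v.mean()));d/=np.linalg.norm(d);Q=np.eye(3)-np.outer(d,d);A.append(Q);B.append(Q@o)
b=np.linalg.solve(sum(A),sum(B));print("ball",b,"viewer",rz(VA).T@(b-VO))
y=(rz(VA).T@(b-VO))[1]; y=-.103
off=np.array([.0005,-.001,.0008])
def rep(t):
    s=get_state();print(t,(rz(VA).T@(s["position"]-VO)).round(4),s["contact_force"].round(1),round(s["clock"],2))
move_l(vw(-.10,y,.113)+off,.15,until_force=15);rep("down")
h=move_l(vw(.0,y,.113)+off,.07,until_force=20);rep(h)
show("lev_s","side",(330,100,200,150))
E
```

```text
top 112 462.0625 280.82142857142856
side 54 445.7037037037037 164.72222222222223
ball [ 0.52518092 -0.30398848  0.13839848] viewer [-0.02729287 -0.0909485   0.13839848]
down [-0.0987 -0.1042  0.1146] [-0.5  0.5 -0.4] 25.13
False [ 0.0007 -0.104   0.114 ] [-0.   1.  -0.1] 26.71
```

View pics/lev_s.png

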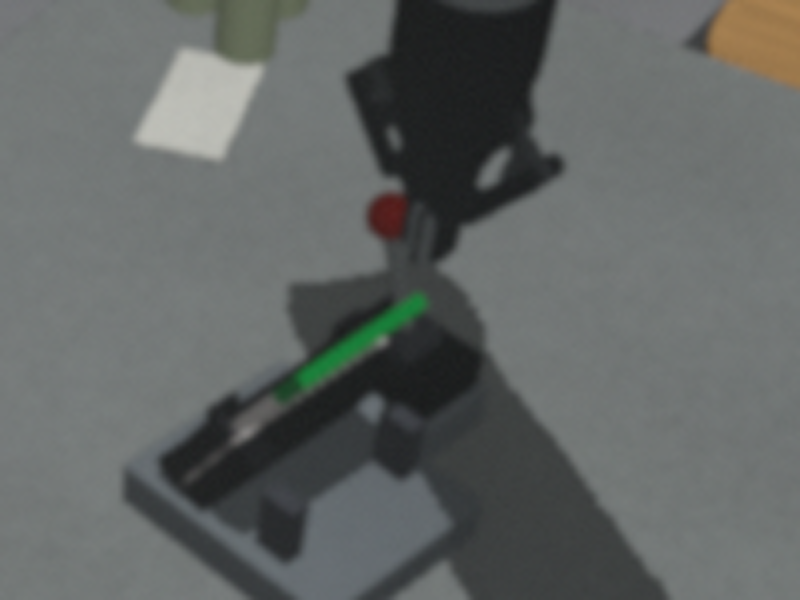

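```bash
python3 - <<'E'
from cell import *
from pose import *
off=np.array([.0005,-.001,.0008])
def rep(t):
    s=get_state();print(t,(rz(VA).T@(s["position"]-VO)).round(4),s["contact_force"].round(1),round(s["clock"],2))
h=move_l(vw(.04,-.103,.113)+off,.04,until_force=12);rep(h)
move_l(vw(-.06,-.103,.113)+off,.15);move_l(vw(-.06,-.103,.25)+off,.3);rep("up")
show("end_w");show("end_s","side",(330,100,200,150))
show("end_full","side")
f=grab_frame("top")
for t in("lamp_tip","chart_mid","greychart_mid","beaker_mid","amber_mid","dropper_mid"):
  for c in("top","side","wrist"): print(t,c,[(round(d["score"],2),np.round(d["centre"],1)) for d in tip_of(c,t)[:1]])
s=get_state();c=wristcam(s["position"],s["eef_rot"])
for a in(0,.7,.88,1.0):
    p=vw(.08*np.sin(a-.5),-.103,.052+.08*np.cos(a-.5));print(a,proj(top,p).round(1),proj(side,p).round(1),proj(c,p).round(1))
E
```

```text
True [ 0.0126 -0.1037  0.1128] [-2.3  0.5  3.6] 27.29
up [-0.0582 -0.104   0.2513] [ 0.2 -0.8 -0.4] 28.52
lamp_tip top [(0.53, array([473. , 254.7]))]
lamp_tip side [(0.62, array([422.2, 152.4]))]
lamp_tip wrist [(0.55, array([431.3, 221.4]))]
chart_mid top [(0.95, array([418.7, 268.3]))]
chart_mid side [(0.62, array([404.5, 192.1]))]
chart_mid wrist [(0.95, array([371.8,  94.2]))]
greychart_mid top [(0.57, array([232.7, 239.1]))]
greychart_mid side [(0.71, array([253.9, 320.1]))]
greychart_mid wrist []
beaker_mid top [(0.63, array([410. , 255.8]))]
beaker_mid side [(0.63, array([255.8, 236.5]))]
beaker_mid wrist []
amber_mid top [(0.68, array([312.4, 321.6]))]
amber_mid side [(0.67, array([391.8, 304.2]))]
amber_mid wrist []
dropper_mid top [(0.76, array([143.5, 285.6]))]
dropper_mid side [(0.58, array([218.7, 451.7]))]
dropper_mid wrist []
0 [[465.4 289.5]] [[450.  170.6]] [[344.4 226.7]]
0.7 [[471.3 264.4]] [[430.9 155.1]] [[412.2 229.6]]
0.88 [[471.9 258.3]] [[425.8 153.6]] [[427.7 228.2]]
1.0 [[472.  254.5]] [[422.5 153.1]] [[436.7 226.8]]
```

View pics/end_w.png

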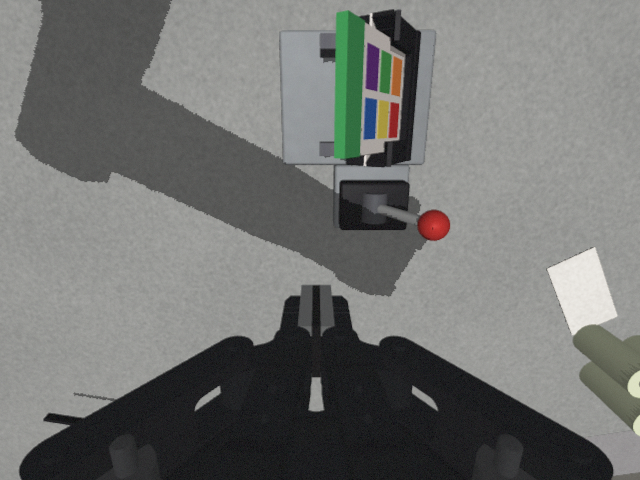

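View pics/end_full.png

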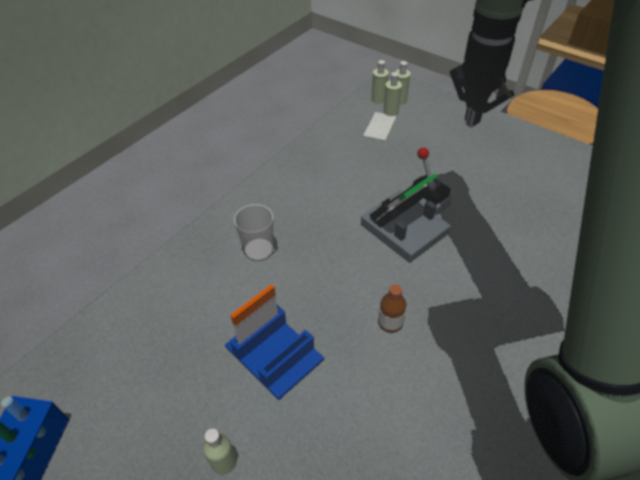

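The ball is at (434,225) in the wrist view, (473,254.7) in the top view and (422,152) in the side view. That matches a lever angle of about 1.0, and the push ended against a hard stop. The chart is still home, and the grey chart, beaker and bottles are where they were. Handing in.

```bash
python3 - <<'E'
from cell import *
sign_off(); print(get_state()["clock"])
E
```

```text
the job is handed in; nothing more can be done
the job is handed in; nothing more can be done
```

The rainbow chart is home in the viewer's leaning slot, right way up with its patches facing outwards. The lamp lever is fully on. I handed the job in at about 29 s; no verdict is reported.

**Chart:** I gripped it from above at its green band, lifted it out of the rack and slid it in at the 30° lean with no contact on the way down. It met the slot floor at 75.9 mm of tool travel against 76 mm predicted, within 1 mm sideways. After release its centre was seen within 1 px of the prediction in the top view and 3 px in the side view.

**Lever:** I pushed it until it hit its stop (the 12 N force guard tripped). The ball's position matches about 1.0 rad in the top and side views, and about 0.93–0.97 rad in the wrist view.

**Other objects:** The grey chart, amber bottle and beaker show no real shift (within about 4 px of where they started), and neither does the dropper bottle. The robot was clear of everything at the end.

**Checks that disagreed:**
- After release, the network's top-view point for the green band was about 3 px along the slot from my prediction; the chart centre did not show this.
- In the last top view the network placed the beaker on the viewer, which is a false report. The side view showed it standing unmoved.
- My two-camera position for the ball before the push was about 1–2 cm off, so I used the viewer's geometry instead.

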